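# Load the radio battery charger and snap both covers shut

## Task

Put the loose blue battery pack into the empty sloped charger, lying flat in the bay with its black contact end towards the brass contacts at the low end, and close the red covers of both chargers, pressing each down at its free end until the catch snaps and holds it fully shut. Leave the other things on the bench where they are.

Things in the scene. Friction and masses are not known exactly. Their poses are not given: they have to be found in the camera images.
- pack: loose battery pack, blue block 90 x 46 x 30 mm (x, y, z), 0.25 kg, one end black with brass contacts; lies flat on the bench. Origin at the centre of its underside, x along its length pointing away from the black contact end, z up through its paper label
- pack_contact_end (a point): centre of the pack's black contact end face (45 mm from the pack's centre along -x, 15 mm above its underside)
- charger_a: the EMPTY charger: a black wedge on a dark box, 144 x 90 mm in plan, fixed on the bench, its face sloping up by 25 degrees away from the robot. Origin at the centre of its underside, x level towards its high far end, z up. It and charger b may stand on either side of each other
- bay_a: bay of charger a. Origin: centre of its floor, 120 mm above the bench; x up the slope, y left, z square out of the bay (25 degrees from vertical, towards the robot). 98 mm (x) by 54 mm (y); walls 5 mm thick, 22 mm high, with a 64 mm gap mid-way along both long sides for the fingers, where the deck lies 10 mm below the floor. Brass contacts at the low (-x) end. A seated pack's top is at z 30 mm
- bay_b: the same bay on charger b, the second charger of the same shape, which already holds a fixed blue pack
- cover_a (a joint): angle of charger a's red cover (rad): 0 shut, 0.1 merely resting on the catch, 2.2 fully open; it stays where left. Hinge along the bay's y at x 60, z 36 mm of the bay. Flat plate 4 mm thick, 76 mm wide, reaching 126 mm from the hinge; shut, its outer face is 38 mm above the bay floor. A tongue under its free end snaps under a spring catch; this takes about 8 N at the free end
- cover_b (a joint): angle of the same cover on charger b
- cover_a_pad (a point): centre of the grey press pad on the outer face of cover a, 112 mm from the hinge and 14 mm from the free end; moves with the cover
- cover_b_pad (a point): the same point on cover b
- cover_a_hinge (a point): middle of the hinge line of cover a
- cover_b_hinge (a point): middle of the hinge line of cover b
- tray: clear plastic tray 150 x 110 x 60 mm with black caps in it, to be left alone; origin at the centre of its underside
- lamp_can: small blue can 52 mm across, 42 mm high, with a red lamp on top, to be left alone; origin at the centre of its underside
- meter: yellow test meter 130 x 70 x 34 mm lying flat, to be left alone; origin at the centre of its underside
- screw_cap: black screw cap 40 mm across, 24 mm high, between the chargers, to be left alone; origin at the centre of its underside

How it is judged:
At the end, for the whole second after the job is handed in: Both covers within 0.04 rad of shut, held by their catches. The pack lies still in the empty charger's bay: origin within 8 mm along and across and 5 mm in height of the centre of the bay floor, flat within 0.1 rad, black contact end at the low end (value of joint each of cover_a, cover_b below 0.04 rad and x of pack in the frame of bay_a between -0.008 and 0.008 m and y of pack in the frame of bay_a between -0.008 and 0.008 m and z of pack in the frame of bay_a between -0.004 and 0.005 m and x of pack_contact_end in the frame of bay_a below -0.03 m and angle between the z axis of pack and the z axis of bay_a, either way round below 0.1 rad and linear speed of pack below 0.01 m/s); the robot touches nothing.
It fails at once if the tray is moved more than 30 mm (distance of tray from where it was at the start of the episode above 0.03 m).
It fails at once if the blue lamp can is moved more than 30 mm (distance of lamp_can from where it was at the start of the episode above 0.03 m).
It fails at once if the meter is moved more than 30 mm (distance of meter from where it was at the start of the episode above 0.03 m).
It fails at once if the screw cap is moved more than 30 mm (distance of screw_cap from where it was at the start of the episode above 0.03 m).
It also fails if it takes over 64 s, if anything falls off the work surface, if the arm or the gripper's body presses on something with over 40 N, if the wrist force passes 120 N, or if a joint passes its speed limit or range.

## Robot

A 6-joint arm with a two-finger parallel gripper is mounted at the origin on the work surface. World frame = base frame: x ahead of the robot, y to its left, z up, the work surface at z = 0. Lengths are in m, angles in rad, forces in N, time in s.
With the tool pointing down it reaches from about 0.325 to 0.775 m from the base axis. Payload 5.5 kg.
Tool frame: the origin (TCP) lies between the finger pads; the fingertips stand 8 mm ahead of it and the grasp point (between the pads) lies 11 mm behind it (tcp_to_tips is the distance from the TCP to the fingertips, in m); z points along the fingers, y is the line along which they close (so a half turn about z gives the same grasp; the last joint's range is limited). The gripper opens to 88 mm and grips with 3 to 60 N. Pads are 20 mm wide; open, the fingers measure 115 mm over their backs; the gripper's body (75 mm by 178 mm) begins 61 mm behind the grasp point.
Start: joints at [-1.229, 0.091, 1.231, -0, 1.82, -0.057], TCP at [0.233, -0.553, 0.231] pointing down, gripper open.
Joint ranges: [-2.87, 2.87], [-0.86, 2.18], [0.17, 2.46], [-1.51, 4.65], [0.06, 2.69], [-2.65, 2.65]. Speed limits (rad/s): [2.57, 2.57, 3.01, 3.14, 3.14, 3.14].

## Interface

Orientations are given as a unit quaternion [w, x, y, z].
In Python, from bench import * gives the robot as it stands. Calls block until the motion is done:
- move_to(position, orientation): joint-space move of the TCP to a pose.
- move_l(position, speed=0.15, orientation=None): straight line of the TCP; orientation=None keeps the orientation; speed is the mean speed in m/s.
- movej(angles): joint-space move.
- gripper_open() and close(): open the fingers fully, or close them until they stop; the grip force is fixed at half the most.
- hold(seconds).
- inverse_kinematics(position, orientation): joint angles nearest the present ones, or None.
- state(): the state.
- get_image(name): name is "scene" or "top"; returns a dict with "frame" (400x640x3 uint8, blue, green, red), "depth" (400x640 float32, m along the optical axis (not along the pixel's ray), 0 where there is no reading), "camera_matrix" (3x3 intrinsics, pixels), "view" (4x4, takes a point from world to camera coordinates). Camera axes: x right, y up, looking along -z (the intrinsics and any distortion apply to the point x, -y, -z); pixel columns grow to the right and rows downward; lengths in m; the calibration is good to about 2 mm. A picture is of the moment at which its call begins.
A pose or a line that the arm cannot do raises IKError and nothing moves.
- job_done(): hands the job in; it is judged then, once.
The state is a dict: "time": time; "joint_pos": joint angles; "dq": joint speeds; "joint_torque": joint torques, N m; "ee_pos": TCP position; "ee_rot": TCP orientation; "ft_force": force on the tool from outside, world axes, zero at the start; "moment": the same for the moment, N m; "finger_gap": finger opening in m; "finger_force": force on a finger pad.
Only numpy, scipy, OpenCV 4.12 (cv2) and the standard library are available. Lean on these libraries where they do the work, as an engineer would, in place of code of your own. Each camera call takes 0.05 s, during which the arm holds its last target. There are 200 camera calls.

## Working session

There is one attempt and no reset: what is moved stays moved. The work goes in short steps, each a Python script; the robot and the scene stay as the last script left them, time stands still between calls to the robot, and variables do not carry over. Pictures are saved under pics/ and viewed, at most 10 in all, crops included, and the job is handed in when it is done.

```bash
mkdir -p pics; ls
python3 - <<'E'
from bench import *
import cv2, numpy as np
for n in("scene","top"):
    d=get_image(n); cv2.imwrite(f"pics/{n}0.png",d["frame"]); np.savez(f"pics/{n}0.npz",**{k:d[k] for k in("frame","depth","camera_matrix","view")}); print(n,d["camera_matrix"],d["view"], [k for k in d])
print(state())
E
```

```text
pics
scene [[418.96233062   0.         325.84754632]
 [  0.         418.96233062 197.96965685]
 [  0.           0.           1.        ]] [[-3.51610762e-01  9.36145879e-01 -8.74837541e-04  2.07367052e-01]
 [-6.94464510e-01 -2.60209798e-01  6.70827776e-01  3.02196652e-01]
 [ 6.27765017e-01  2.36477809e-01  7.41612655e-01 -1.54018019e+00]
 [ 0.00000000e+00  0.00000000e+00  0.00000000e+00  1.00000000e+00]] ['frame', 'depth', 'camera_matrix', 'view']
top [[361.49247061   0.         318.59893261]
 [  0.         361.49247061 191.63504694]
 [  0.           0.           1.        ]] [[ 0.01663837 -0.99944591 -0.02882787  0.00864194]
 [ 0.99279044  0.01309094  0.11914597 -0.54127205]
 [-0.11870257 -0.03060243  0.99245816 -1.01384122]
 [ 0.          0.          0.          1.        ]] ['frame', 'depth', 'camera_matrix', 'view']
{'time': 0.1, 'joint_pos': array([-1.22869338e+00,  9.17789436e-02,  1.23180348e+00, -1.05268703e-05,
        1.81976827e+00, -5.66752365e-02]), 'dq': array([-8.88688369e-04, -1.78242693e-03, -2.96804510e-03,  3.72034910e-04,
        3.36569304e-04,  4.39419148e-05]), 'joint_torque': array([ 3.14776393e-03, -4.47856057e+01, -4.07571101e+01,  7.01426505e-02,
        2.84140161e-02, -1.25134256e-04]), 'ee_pos': array([ 0.23289887, -0.55267761,  0.22960123]), 'ee_rot': array([-8.69355887e-04,  9.80187641e-01,  1.98069219e-01, -1.30073050e-04]), 'ft_force': array([-0.44323966, -0.00974124, -0.17759478]), 'moment': array([ 0.0181804 , -0.00902109,  0.0269488 ]), 'finger_force': 0.0, 'finger_gap': 0.08785357984172946}
```

View pics/scene0.png

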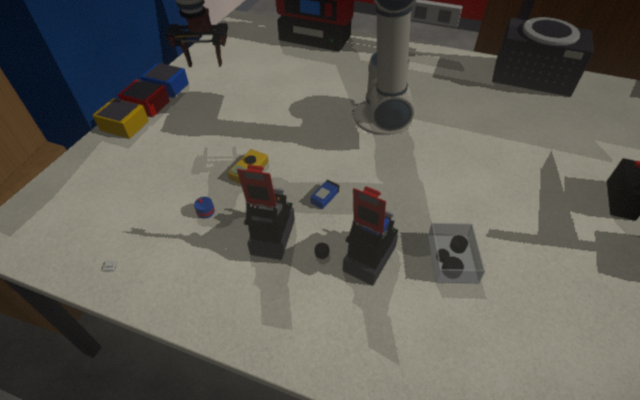

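View pics/top0.png

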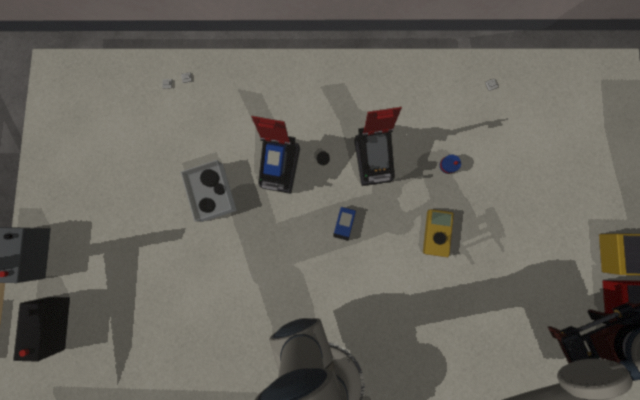

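The scene view looks back at the robot. In the top view, charger b (filled) is near px (277,160), the empty charger a near (378,155), and the pack near (345,223). The screw cap is at (323,158). I'll enlarge it next.

Run:
```python
import cv2
f=cv2.imread("pics/top0.png")[100:250,240:420]
f=cv2.convertScaleAbs(f,alpha=1.6)
cv2.imwrite("pics/c.png",cv2.resize(f,(720,600),interpolation=cv2.INTER_CUBIC))
```

```text
(no output)
```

View pics/c.png

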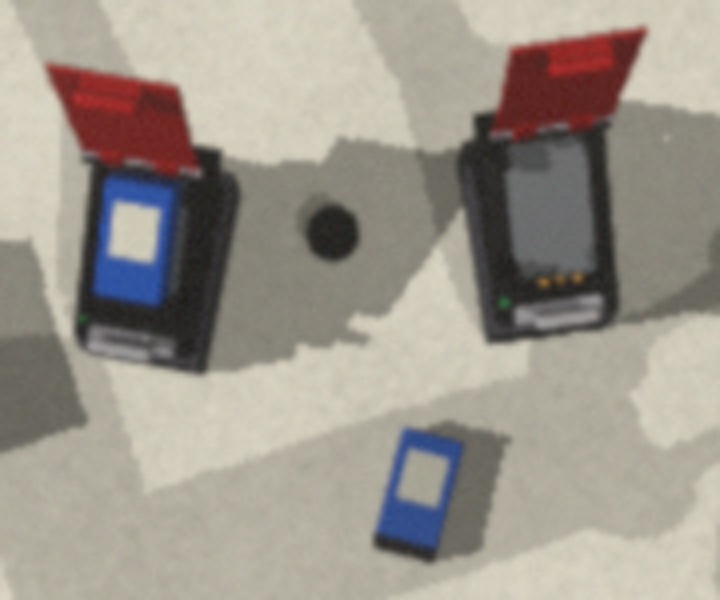

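The crop (4×, offset 240,100) shows the pack's black end facing the robot. Pack top corners are at (404,429), (463,440), (432,560) and (374,543). I can also read the bay a floor, the pack b top and the covers clearly enough to fit poses from them.

```bash
cat > cal.py <<'E'
import numpy as np
from scipy.optimize import least_squares
from scipy.spatial.transform import Rotation as R
def proj(P,d):
    c=np.c_[P,np.ones(len(P))]@d["view"].T
    return np.c_[d["camera_matrix"][0,0]*c[:,0]/-c[:,2]+d["camera_matrix"][0,2], d["camera_matrix"][1,1]*c[:,1]/c[:,2]+d["camera_matrix"][1,2]]
def cloud(d):
    v,u=np.mgrid[:400,:640]; z=d["depth"]; K=d["camera_matrix"]
    c=np.stack([(u-K[0,2])*z/K[0,0],-(v-K[1,2])*z/K[1,1],-z],-1)
    V=d["view"]; return (c-V[:3,3])@V[:3,:3]
T25=np.radians(25)
def bayR(yaw): return (R.from_euler('z',yaw)*R.from_euler('y',-T25)).as_matrix()
def bay(p,P): return np.asarray(P)@bayR(p[2]).T+[p[0],p[1],.12]
def cov(th,r,y,h=0): # point at r from hinge, h above hinge plane (outer +)
    return [.06-r*np.cos(th)+h*np.sin(th), y, .036+r*np.sin(th)+h*np.cos(th)]
E
python3 - <<'E'
from cal import *
d=np.load("pics/top0.npz"); d={k:d[k] for k in d}; C=cloud(d)
s=np.load("pics/scene0.npz"); s={k:s[k] for k in s}
px=lambda L:np.array(L)/4+[240,100]-.375
pk=px([(404,429),(463,440),(432,560),(374,543)])
def f(p):
    c,sn=np.cos(p[2]),np.sin(p[2])
    L=np.array([(.045,.023),(.045,-.023),(-.045,-.023),(-.045,.023)])
    return (proj(np.c_[L@np.array([[c,sn],[-sn,c]])+p[:2],np.full(4,.03)],d)-pk).ravel()
r=least_squares(f,[.5,0,0]);print("pack",r.x,np.round(r.fun,2))
def fit(name,base,basepx,covpx,g):
    pb=np.r_[px(basepx),px(covpx)]
    def F(p):
        P=base+[cov(p[3],.126,.038),cov(p[3],.126,-.038)]
        return (proj(bay(p,P),d)-pb).ravel()
    r=least_squares(F,g+[2.],loss='soft_l1');print(name,r.x,np.round(r.fun,2)); return r.x
fl=[[.049,.027,0],[.049,-.027,0],[-.049,-.027,0],[-.049,.027,0]]
pt=[[.045,.023,.03],[.045,-.023,.03],[-.045,-.023,.03],[-.045,.023,.03]]
a=fit("a",fl,[(503,143),(588,137),(597,270),(512,283)],[(511,47),(645,29)],[.7,-.15,0])
b=fit("b",pt,[(105,177),(180,184),(165,306),(93,299)],[(48,64),(180,87)],[.7,.15,0])
for p,n in((a,'a'),(b,'b')):
    Q=(C-[p[0],p[1],.12])@bayR(p[2]); m=(abs(Q[...,0])<.03)&(abs(Q[...,1])<.015)&(Q[...,2]>-.02)
    print(n,"z in bay med",np.median(Q[m][:,2]),m.sum(), np.polyfit(Q[m][:,0],Q[m][:,2],1))
    print("hinge",bay(p,[cov(0,0,0)]))
m=(C[...,2]>.02)&(C[...,2]<.045)&(np.hypot(C[...,0]-r.x[0],C[...,1]-r.x[1])<.06);print("pack depth centroid",C[m].mean(0),m.sum())
print("cam",-d["view"][:3,:3].T@d["view"][:3,3])
import cv2
for D,n,o in((d,'t',(240,100,180,150)),(s,'s',(190,140,240,150))):
    k=720//o[2]
    im=cv2.resize(cv2.convertScaleAbs(D["frame"],alpha=1.6)[o[1]:o[1]+o[3],o[0]:o[0]+o[2]],None,fx=k,fy=k,interpolation=cv2.INTER_CUBIC)
    for p in(a,b):
        L=[(fl),(pt),[cov(p[3],0,.038),cov(p[3],0,-.038),cov(p[3],.126,-.038),cov(p[3],.126,.038)]]
        for q,c in zip(L,((0,255,255),(0,255,0),(255,0,255))):
            uv=(proj(bay(p,q),D)-o[:2]+.5)*k-.5
            cv2.polylines(im,[np.round(uv).astype(int)],True,c,1)
    cv2.imwrite(f"pics/ov_{n}.png",im)
E
```

```text
pack [ 0.45242442 -0.0580807  -0.24136631] [-0.31 -1.26  0.45  0.03  0.5   0.55 -0.64  0.65]
a [ 0.63947123 -0.14032364  0.14216332  2.12212658] [ 0.   -0.27 -0.85 -1.43 -0.64  1.19  0.84  0.49 -0.19 -0.02  0.83 -0.07]
b [ 0.62076137  0.13020112 -0.16005161  2.08699656] [ 0.82 -1.93 -0.43 -0.73 -0.65  2.    0.38  0.82 -0.4   0.08  0.34 -0.1 ]
a z in bay med -0.000142051042130481 246 [ 0.00431646 -0.00024262]
hinge [[ 0.67824034 -0.13477466  0.17798418]]
b z in bay med 0.03247107106782164 256 [0.0091019  0.03247355]
hinge [[0.65942502 0.12395955 0.17798418]]
pack depth centroid [ 0.45123983 -0.05755935  0.03043121] 504
cam [ 0.41688037 -0.01530309  1.0709345 ]
```

View pics/ov_t.png

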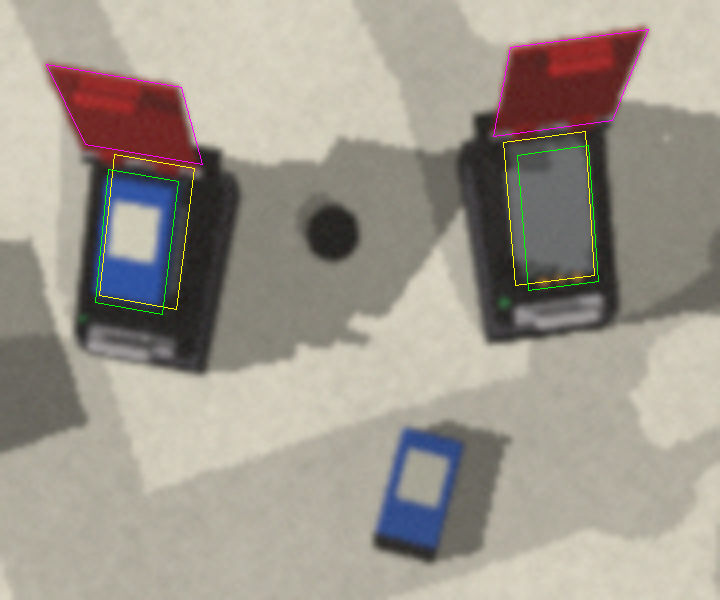

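View pics/ov_s.png

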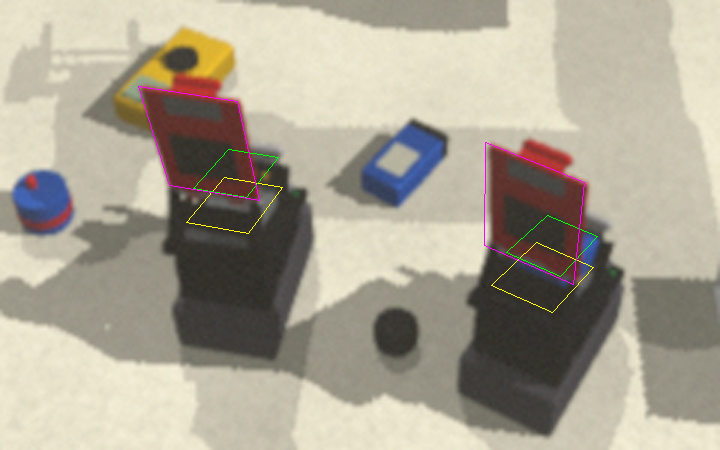

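Charger a fits well: the depth puts the bay floor at z≈0 in its frame. Charger b's hinge line sits about 10 crop px too far in the overlay, because the pack's black end hid one of the edges I used. I'll refine both with depth planes (cover face and bay floor or pack top) plus the cover corners.

Run:
```python
from cal import *
import cv2
D={}
for n in("top","scene"):
    z=np.load(f"pics/{n}0.npz"); D[n]={k:z[k] for k in z}
px=lambda L:np.array(L)/4+[240,100]-.375
G={'a':([.6395,-.1403,.142,2.12],0,[(511,47),(645,29)],[(494,133),(606,122)]),'b':([.6208,.1302,-.16,2.087],.03,[(48,64),(180,87)],[(92,153),(199,173)])}
for n,(g,zt,cp,hp) in G.items():
    pts={}
    for cam in D:
        C=cloud(D[cam]); hsv=cv2.cvtColor(D[cam]["frame"],cv2.COLOR_BGR2HSV)
        red=((hsv[...,0]<8)|(hsv[...,0]>172))&(hsv[...,1]>150)
        red=cv2.erode(red.astype(np.uint8),np.ones((3,3)))>0
        P=C[red&(np.hypot(C[...,0]-g[0]-.05,C[...,1]-g[1])<.12)&(C[...,2]>.19)&(C[...,2]<.29)]
        pts[cam]=P
        c=P.mean(0); w=np.linalg.svd(P-c)[2][2]; print(n,cam,len(P),"centroid",c,"normal",w,"rms",((P-c)@w).std())
    C=cloud(D["top"])
    Q=(C-[g[0],g[1],.12])@bayR(g[2]); m=(abs(Q[...,0])<.03)&(abs(Q[...,1])<.015)&(abs(Q[...,2]-zt)<.01); S=C[m]
    def F(p):
        out=[]
        q=(S-[p[0],p[1],.12])@bayR(p[2]); out.append((np.median(q[:,2])-zt)/.001)
        q=(pts["top"]-[p[0],p[1],.12])@bayR(p[2])
        h=(q[:,0]-.06)*np.sin(p[3])+(q[:,2]-.036)*np.cos(p[3])
        out+=list((h+.002)/.002/np.sqrt(len(h))*2)
        uv=proj(bay(p,[cov(p[3],.126,.038),cov(p[3],.126,-.038)]),D["top"])-px(cp); out+=list(uv.ravel()/.5)
        uv=proj(bay(p,[cov(p[3],0,.038,-.002),cov(p[3],0,-.038,-.002)]),D["top"])-px(hp); out+=list(uv.ravel()/1.)
        return np.array(out)
    r=least_squares(F,g); print(n,r.x,"top z",r.fun[0],"px",np.round(r.fun[-8:],2))
    p=r.x
    print("scene-cover corners px",np.round((proj(bay(p,[cov(p[3],.126,.038),cov(p[3],.126,-.038),cov(p[3],0,-.038)]),D["scene"])-[190,140])*3))
    # profile along bay centreline
    for off in(0,):
      Q=(C-[p[0],p[1],.12])@bayR(p[2]); m=(abs(Q[...,1]-off)<.012)&(abs(Q[...,0])<.1)&(Q[...,2]>-.05)
      q=Q[m];bins=np.arange(-.09,.1,.006)
      print([(int(1e3*b),round(1e3*np.median(q[(q[:,0]>=b)&(q[:,0]<b+.006),2]))) for b in bins if ((q[:,0]>=b)&(q[:,0]<b+.006)).any()])
      m=(abs(Q[...,0])<.012)&(abs(Q[...,1])<.06)&(Q[...,2]>-.05);q=Q[m]
      print("across",[(int(1e3*b),round(1e3*np.median(q[(q[:,1]>=b)&(q[:,1]<b+.003),2]))) for b in np.arange(-.054,.054,.003) if ((q[:,1]>=b)&(q[:,1]<b+.003)).any()])
```

```text
a top 256 centroid [ 0.68290185 -0.13191834  0.23088146] normal [-0.98315771 -0.15656541  0.09427715] rms 0.000619178170683108
a scene 0 centroid [nan nan nan] normal [0. 0. 1.] rms nan
a [ 0.64108088 -0.1391283   0.1406046   2.10726519] top z 0.6020940531601144 px [-1.15  0.03  0.93  0.05 -0.64  0.85  1.26 -0.27]
scene-cover corners px [[237. 100.]
 [138.  84.]
 [168. 186.]]
[(-90, -30), (-77, 31), (-71, 4), (-65, -8), (-53, 20), (-47, 2), (-41, 1), (-35, 0), (-29, 1), (-23, 1), (-17, 0), (-11, 1), (-5, 0), (0, 0), (6, 1), (12, 1), (18, 0), (24, 1), (30, 1), (36, 1), (42, 0), (48, 22), (54, 37), (60, 45), (66, 55), (72, 65), (78, 76), (84, 85), (90, 96), (96, 102)]
across [(-44, -11), (-41, -10), (-38, -9), (-35, -9), (-32, -9), (-29, 0), (-26, 0), (-23, 0), (-20, 1), (-17, 1), (-14, 1), (-11, 1), (-8, 0), (-5, 1), (-2, 1), (0, 0), (3, 0), (6, -1), (9, 1), (12, 1), (15, 1), (18, 1), (21, 1), (24, -6), (27, -10), (30, -10), (33, -9), (36, -9), (39, -10)]
b top 262 centroid [0.65870144 0.12349442 0.23080073] normal [-0.97825054  0.17141157  0.11680734] rms 0.000578060270115426
b scene
[... 371 characters left out ...]
1, 30), (-5, 30), (0, 31), (6, 31), (12, 31), (18, 31), (24, 30), (30, 30), (36, 31), (42, 23), (48, 22), (54, 38), (60, 46), (66, 54), (72, 65), (78, 74), (84, 85), (90, 93), (96, 101)]
across [(-41, -11), (-38, -11), (-35, -9), (-32, -8), (-29, -10), (-26, -4), (-23, 9), (-20, 28), (-17, 31), (-14, 31), (-11, 31), (-8, 32), (-5, 29), (-2, 30), (0, 30), (3, 31), (6, 31), (9, 30), (12, 31), (15, 30), (18, 31), (21, 29), (24, 28), (33, -10), (36, -10), (39, -10), (42, -11)]<stdin>:16: RuntimeWarning: Mean of empty slice.
  ret = um.true_divide(
  ret = _var(a, axis=axis, dtype=dtype, out=out, ddof=ddof,
  arrmean = um.true_divide(arrmean, div, out=arrmean,
  ret = ret.dtype.type(ret / rcount)
```

The profiles now match the given geometry: floor, 22 mm end walls, -10 mm deck and pack top at 30 mm. The across-profile adds small y shifts of about -1.5 mm for a and +1.5 mm for b. Next I'll plan the whole job and check the IK before anything moves.

```bash
cat > job.py <<'E'
from cal import *
A=(.641,-.1405,.148); B=(.6163,.1325,-.170); PK=(.452,-.058,-.241)
def q(M): x=R.from_matrix(M).as_quat(); return [x[3],*x[:3]]
FL=np.diag([1,-1,-1.])
TIP=.008
def pack_pose(h): return [PK[0],PK[1],.012+h], q(R.from_euler('z',PK[2]).as_matrix()@FL)
def bay_pose(p,x,h): return list(bay(p,[[x,0,.012+h]])[0]), q(bayR(p[2])@FL)
def cover_pose(p,th,r,gap,pitch):
    """closed fingertips on the outer face at r; gap off the face; pitch = backward lean of tool from vertical (25deg = square to shut cover)"""
    M=(R.from_euler('z',p[2])*R.from_euler('y',-pitch)).as_matrix()@FL
    e=th-T25-np.pi/2+np.pi/2           # elevation of the plate
    phi=abs(np.pi/2-e-pitch) if False else abs((np.pi/2-e)-(-pitch)) 
    # tool back axis: tilted pitch towards robot; plate outward normal: tilted (e) from vertical, away from robot
    phi=abs(e+pitch)
    h=.002+.010*abs(np.sin(phi))+gap
    tip=bay(p,[cov(th,r,0,h)])[0]
    return list(tip-TIP*M[:,2]), q(M)
def sweep(p):
    L=[(2.3,.085,.012,0.)]
    for th in np.linspace(2.1,.25,11):
        L.append((th,np.interp(th,[.25,2.1],[.110,.092]),-.001,np.interp(th,[.25,1.2],[T25,0.])))
    return [cover_pose(p,*l) for l in L]
E
sed -i '/e=th-T25-np.pi/,/phi=abs(np.pi/c\    e=th-T25   # plate elevation' job.py
python3 - <<'E'
from job import *
from bench import *
T=[("pre",pack_pose(.13)),("gr",pack_pose(0)),("lift",pack_pose(.25)),("prebay",bay_pose(A,-.001,.09)),("bay",bay_pose(A,-.001,.001))]
for n,p in(("a",A),("b",B)):
    s=sweep(p); T+=[(n+"above",([s[0][0][0],s[0][0][1],.34],s[0][1]))]+[(n+str(i),x) for i,x in enumerate(s)]
    T+=[(n+"press",cover_pose(p,0,.112,-.003,T25))]
for n,(x,o) in T:
    j=inverse_kinematics(x,o); print(n,np.round(x,3),None if j is None else np.round(j,2))
E
```

```text
pre [ 0.452 -0.058  0.142] [-0.2  -0.3   1.76 -0.    1.69  1.61]
gr [ 0.452 -0.058  0.012] [-0.2  -0.24  1.93 -0.    1.45  1.61]
lift [ 0.452 -0.058  0.262] [-0.2  -0.29  1.53 -0.    1.9   1.61]
prebay [ 0.597 -0.147  0.212] [-0.42 -0.22  1.62  0.24  1.38  1.  ]
bay [ 0.635 -0.141  0.131] [-0.39 -0.12  1.67  0.23  1.22  1.  ]
aabove [ 0.726 -0.128  0.34 ] [-0.22  0.61  0.39 -0.    2.14  1.2 ]
a0 [ 0.726 -0.128  0.261] [-0.22  0.51  0.67 -0.    1.96  1.2 ]
a1 [ 0.699 -0.132  0.277] [-0.23  0.44  0.75 -0.    1.96  1.19]
a2 [ 0.682 -0.134  0.28 ] [-0.24  0.39  0.8  -0.    1.95  1.18]
a3 [ 0.664 -0.137  0.281] [-0.25  0.33  0.87 -0.    1.94  1.17]
a4 [ 0.646 -0.14   0.278] [-0.26  0.28  0.94 -0.    1.93  1.16]
a5 [ 0.628 -0.142  0.271] [-0.28  0.23  1.01 -0.    1.9   1.15]
a6 [ 0.611 -0.145  0.26 ] [-0.29  0.17  1.1   0.01  1.87  1.13]
a7 [ 0.596 -0.147  0.246] [-0.32  0.05  1.25  0.04  1.76  1.11]
a8 [ 0.584 -0.149  0.229] [-0.36 -0.05  1.39  0.09  1.65  1.08]
a9 [ 0.575 -0.15   0.21 ] [-0.39 -0.15  1.52  0.14  1.54  1.04]
a10 [ 0.57  -0.151  0.19 ] [-0.43 -0.23  1.64  0.19  1.43  1.  ]
[... 297 characters left out ...]
0.85 -0.    1.94  1.87]
b2 [0.657 0.125 0.28 ] [ 0.14  0.31  0.9  -0.    1.94  1.88]
b3 [0.639 0.129 0.281] [ 0.15  0.25  0.96 -0.    1.93  1.89]
b4 [0.621 0.132 0.278] [ 0.16  0.2   1.02 -0.    1.91  1.9 ]
b5 [0.603 0.135 0.271] [ 0.16  0.15  1.09 -0.    1.9   1.91]
b6 [0.586 0.138 0.26 ] [ 0.18  0.1   1.17 -0.    1.86  1.92]
b7 [0.572 0.14  0.246] [ 0.2  -0.02  1.32 -0.04  1.75  1.94]
b8 [0.56  0.142 0.229] [ 0.23 -0.12  1.45 -0.07  1.64  1.96]
b9 [0.551 0.144 0.21 ] [ 0.26 -0.21  1.58 -0.11  1.53  1.99]
b10 [0.546 0.145 0.19 ] [ 0.29 -0.29  1.7  -0.16  1.42  2.03]
b11 [0.544 0.145 0.168] [ 0.32 -0.36  1.81 -0.21  1.31  2.08]
bpress [0.552 0.144 0.137] [ 0.31 -0.33  1.84 -0.21  1.25  2.08]
```

Run:
```python
from job import *
from bench import *
import cv2
t=lambda s:print(s,round(state()["time"],2),np.round(state()["ee_pos"],3),round(state()["finger_gap"],4),np.round(state()["ft_force"],1))
move_to(*pack_pose(.13));t("pre")
x,o=pack_pose(0); move_l(x,speed=.15);t("down")
close();t("closed")
move_l(pack_pose(.25)[0],speed=.25);t("lift")
x,o=bay_pose(A,-.001,.09); move_l(x,.2,o);t("prebay")
x,o=bay_pose(A,-.001,.03); move_l(x,.15);t("near")
d=get_image("top")
f=cv2.convertScaleAbs(d["frame"][100:250,290:440],alpha=1.6)
cv2.imwrite("pics/near.png",cv2.resize(f,(600,600),interpolation=cv2.INTER_CUBIC))
```

```text
pre 2.08 [ 0.452 -0.059  0.142] 0.0876 [-0.1 -0.9  0.4]
down 3.09 [ 0.453 -0.058  0.013] 0.0878 [-0.1  0.7 -0.3]
closed 3.82 [ 0.452 -0.058  0.012] 0.0457 [-1.1  1.4  1.7]
lift 4.97 [ 0.452 -0.058  0.26 ] 0.0457 [ 0.7 -0.8 -2.2]
prebay 6.01 [ 0.597 -0.147  0.212] 0.0461 [ 0.6  0.4 -2. ]
near 6.56 [ 0.623 -0.143  0.158] 0.0454 [-0.2  0.1 -2. ]
```

View pics/near.png

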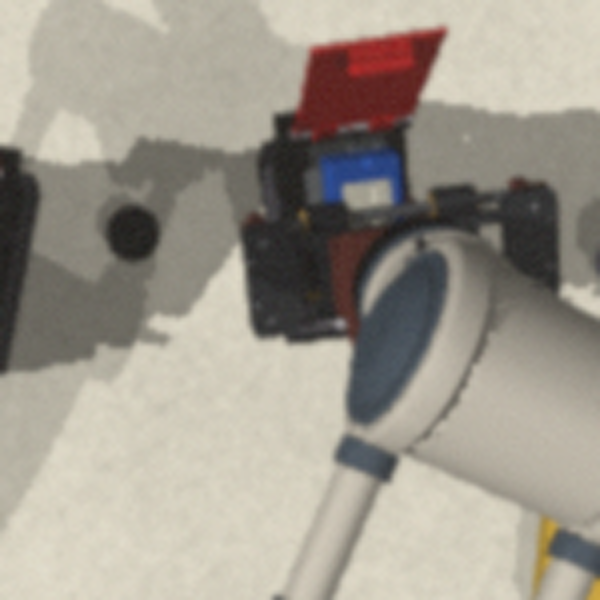

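The pack is held, with its blue top and label at (360,185), square to the bay. Now I'll lower it while watching the force, release and check.

Run:
```python
from job import *
from bench import *
import cv2
t=lambda s:print(s,round(state()["time"],2),np.round(state()["ee_pos"],3),round(state()["finger_gap"],4),np.round(state()["ft_force"],1))
n=bayR(A[2])[:,2]
f0=state()["ft_force"]@n
for h in(.018,.010,.005,.003,.001,0.):
    move_l(bay_pose(A,-.001,h)[0],.06); hold(.1)
    f=state()["ft_force"]@n-f0; print(h,round(f,1))
    if f>6: break
gripper_open();t("open")
move_l(bay_pose(A,-.001,.10)[0],.2);t("up")
x,o=sweep(A)[0]
move_l([.50,-.12,.36],.3,o);t("clear")
d=get_image("top"); np.savez("pics/placed.npz",**d)
C=cloud(d);Q=(C-[A[0],A[1],.12])@bayR(A[2]);im=d["frame"].astype(int)
blue=(im[...,0]>im[...,2]+40)
m=blue&(abs(Q[...,0])<.07)&(abs(Q[...,1])<.05)&(Q[...,2]>.015)&(Q[...,2]<.045);P=Q[m]
print(m.sum(),"min/max",np.percentile(P,[2,50,98],axis=0))
f=cv2.convertScaleAbs(d["frame"][100:250,290:440],alpha=1.6)
cv2.imwrite("pics/placed.png",cv2.resize(f,(600,600),interpolation=cv2.INTER_CUBIC))
```

```text
0.018 0.3
0.01 -0.2
0.005 0.2
0.003 0.3
0.001 0.8
0.0 -0.5
open 9.65 [ 0.635 -0.141  0.13 ] 0.0877 [-0.1  0.5  0.2]
up 10.3 [ 0.593 -0.148  0.22 ] 0.0878 [-0.1  1.  -0.3]
clear 11.02 [ 0.501 -0.12   0.357] 0.0881 [0.9 0.5 0.6]Traceback (most recent call last):
  File "<stdin>", line 19, in <module>
    return _quantile_unchecked(
        a, q, axis, out, overwrite_input, method, keepdims, weights)
    return _ureduce(a,
                    func=_quantile_ureduce_func,
    ...<5 lines>...
                    overwrite_input=overwrite_input,
                    method=method)
    r = func(a, **kwargs)
    result = _quantile(arr,
                       quantiles=q,
    ...<2 lines>...
                       out=out,
                       weights=wgt)
    slices_having_nans = np.isnan(arr[-1, ...])
                                  ~~~^^^^^^^^^
IndexError: index -1 is out of bounds for axis 0 with size 0
```

The arm probably blocks the view there, so I'll step aside between the chargers and look.

Run:
```python
from job import *
from bench import *
import cv2
x,o=sweep(A)[0]
move_l([.42,.09,.36],.4,o); close()
d=get_image("top"); np.savez("pics/placed.npz",**d)
f=cv2.convertScaleAbs(d["frame"][100:250,290:440],alpha=1.6)
cv2.imwrite("pics/placed.png",cv2.resize(f,(600,600),interpolation=cv2.INTER_CUBIC))
C=cloud(d);Q=(C-[A[0],A[1],.12])@bayR(A[2])
hsv=cv2.cvtColor(d["frame"],cv2.COLOR_BGR2HSV); blue=(abs(hsv[...,0].astype(int)-112)<15)&(hsv[...,1]>110)
m=blue&(abs(Q[...,0])<.07)&(abs(Q[...,1])<.05)&(Q[...,2]>.015)&(Q[...,2]<.045);P=Q[m]
if m.sum(): print(m.sum(),"min/max",np.percentile(P,[3,50,97],axis=0))
for w,(i,j) in(("along",(0,1)),("across",(1,0))):
    m=(abs(Q[...,j])<.012)&(abs(Q[...,i])<.06)&(Q[...,2]>-.03);q=Q[m]
    print(w,[(int(1e3*b),round(1e3*np.median(q[(q[:,i]>=b)&(q[:,i]<b+.004),2]))) for b in np.arange(-.06,.06,.004) if ((q[:,i]>=b)&(q[:,i]<b+.004)).any()])
print(state()["time"])
```

```text
388 min/max [[-0.0355879  -0.0231278   0.01803769]
 [-0.008357    0.00190219  0.0299355 ]
 [ 0.04354227  0.02160393  0.03326087]]
along [(-55, 22), (-51, 22), (-47, 31), (-43, 31), (-39, 31), (-35, 31), (-31, 31), (-27, 30), (-23, 29), (-19, 30), (-15, 31), (-11, 30), (-7, 31), (-3, 30), (0, 31), (4, 30), (8, 31), (12, 32), (16, 31), (20, 31), (24, 30), (28, 31), (32, 31), (36, 31), (40, 25), (44, 2), (48, 23), (52, 22), (56, 39)]
across [(-43, -9), (-39, -10), (-35, -9), (-31, -9), (-27, 27), (-23, 30), (-19, 29), (-15, 31), (-11, 31), (-7, 30), (-3, 30), (0, 31), (4, 30), (8, 31), (12, 31), (16, 30), (20, 16), (24, 0), (28, -9), (32, -9), (36, -10), (40, -11)]
13.1667
```

View pics/placed.png

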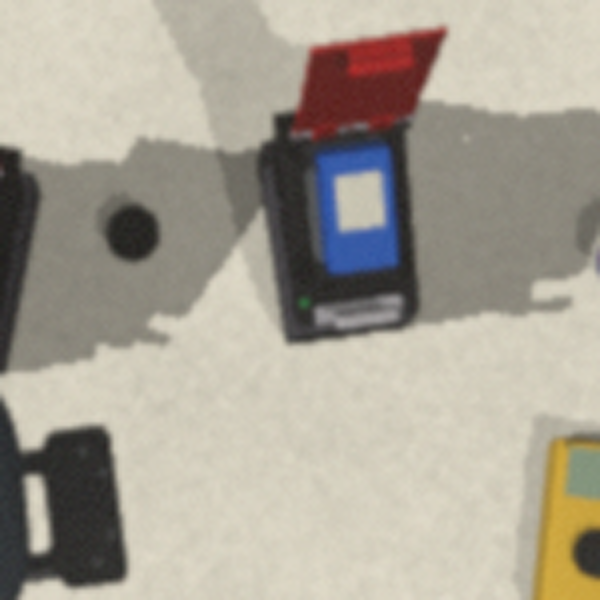

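The pack is seated flat: its top is at 30 mm, it sits about 3 mm towards the low end, and its black end is down. Next is cover b, then cover a, with the force watched.

```bash
cat > shut.py <<'E'
from job import *
from bench import *
import sys
def shut(p,name):
    n=bayR(p[2])[:,2]; s=sweep(p); x0,o0=s[0]
    move_l([x0[0],x0[1],.36],.3,o0); move_l(x0,.15); f0=state()["ft_force"]; mx=0
    for x,o in s[1:]:
        move_l(x,.12,o); f=np.linalg.norm(state()["ft_force"]-f0); mx=max(mx,f)
        if f>35: print("STOP",x,state()["ft_force"]); return
    print(name,"swept, max f",round(mx,1),"t",state()["time"])
    out=[]
    for th,g in[(.13,0),(.08,0),(.04,0)]+[(0,-k*.001) for k in range(0,7)]:
        x,o=cover_pose(p,th,.112,g,T25); move_l(x,.05,o); hold(.08)
        f=(state()["ft_force"]-f0)@n; e=(np.array(state()["ee_pos"])-cover_pose(p,0,.112,0,T25)[0])@n
        out.append((th,g,round(f,1),round(1e3*e,1)))
        if f>28: break
    print(out)
    x,o=cover_pose(p,0,.112,.06,T25); move_l(x,.2,o); move_l([x[0]-.03,x[1],.36],.3,o0); print("t",state()["time"])
E
python3 -c "
from shut import *
shut(B,'b')"
```

```text
b swept, max f 2.0 t 18.9583
[(0.13, 0, np.float64(-0.6), np.float64(15.8)), (0.08, 0, np.float64(1.9), np.float64(10.1)), (0.04, 0, np.float64(-0.4), np.float64(4.7)), (0, 0.0, np.float64(4.9), np.float64(0.3)), (0, -0.001, np.float64(10.7), np.float64(0.2)), (0, -0.002, np.float64(16.7), np.float64(0.0)), (0, -0.003, np.float64(23.5), np.float64(-0.1)), (0, -0.004, np.float64(29.1), np.float64(-0.3))]
t 23.025
```

Run:
```python
from shut import *
import cv2
shut(A,'a')
move_l([.33,-.02,.36],.4)
d=get_image("top"); C=cloud(d)
for p,n in((A,'a'),(B,'b')):
    Q=(C-[p[0],p[1],.12])@bayR(p[2]); m=(abs(Q[...,0])<.055)&(abs(Q[...,1])<.03)&(Q[...,2]>.02)&(Q[...,2]<.07)
    k,c=np.polyfit(Q[m][:,0],Q[m][:,2],1); print(n,m.sum(),"angle",-k,"z at pad",c-.052*k)
f=cv2.convertScaleAbs(d["frame"][100:250,240:440],alpha=1.6)
cv2.imwrite("pics/end.png",cv2.resize(f,(800,600),interpolation=cv2.INTER_CUBIC))
```

```text
a swept, max f 1.6 t 29.2083
[(0.13, 0, np.float64(1.4), np.float64(15.8)), (0.08, 0, np.float64(2.3), np.float64(10.1)), (0.04, 0, np.float64(1.6), np.float64(4.7)), (0, 0.0, np.float64(5.4), np.float64(0.0)), (0, -0.001, np.float64(10.8), np.float64(-0.2)), (0, -0.002, np.float64(16.4), np.float64(-0.3)), (0, -0.003, np.float64(22.5), np.float64(-0.4)), (0, -0.004, np.float64(28.5), np.float64(-0.6))]
t 33.2917
a 978 angle 0.002210307190668892 z at pad 0.03862247322390598
b 951 angle 0.004621050309198885 z at pad 0.038639414228815804
```

View pics/end.png

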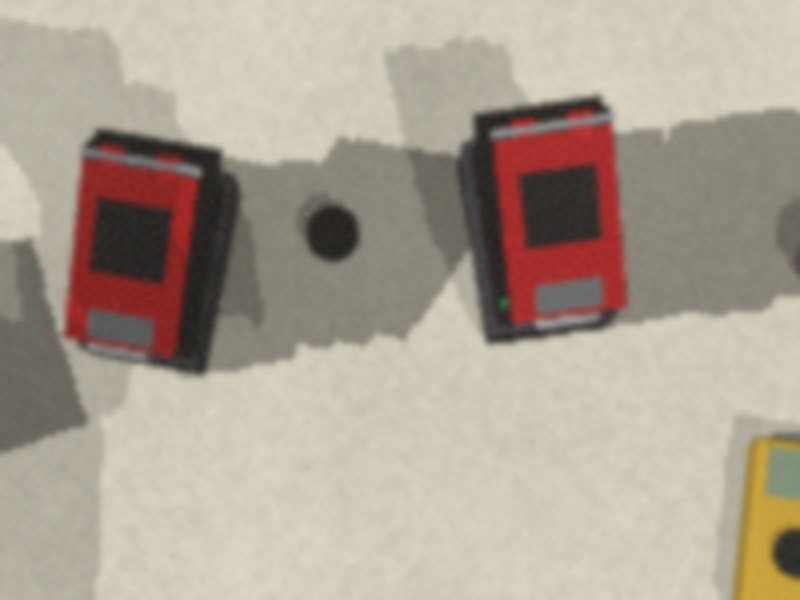

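Both covers are shut: the fitted angles are about 0.002 and 0.005 rad, and the outer faces are at about 38 mm. The screw cap is still at (332,232), the arm is clear, and the clock is around 34 s.

```bash
python3 -c "
from bench import *
hold(.3);print(job_done(),state()['time'])"
```

```text
the job is handed in; nothing more can be done
the job is handed in; nothing more can be done
```

The job is handed in: the pack lies flat in charger a with its black contact end at the low end, and both red covers measured fully shut (under 0.005 rad) with the arm clear, at about 34 s of the 64 s limit; the hand-in gave no verdict.

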